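Hook the specimen cup out of the furnace well

TASK

Take the hook rod (the one with the tall square wooden handle) from the rack, catch the wire loop of the specimen cup that stands deep in the round well, draw the cup up out of the well and set it down upright, wholly on the white tile, without dropping it. Then free the hook from the loop and hang it back in its own slot of the rack. Move the cup with the hook alone: the gripper's fingers must not touch it.

Things in the scene. Friction and masses are not known exactly. Their poses are not given: they have to be found in the camera images.
- hook_grip (a point): Handle of the loose hook rod, wood, 22 x 22 mm, faces along x, y; point on its axis, handle from 29 mm below to 31 mm above. Collar (24 x 52 mm, underside 35 mm below point) rests on a fixed steel rack 112 mm tall; shaft in a slot 66 mm along x, 22 along y, 9 mm to -x of its middle. Lift over 110 mm to clear. A straight rod with a ball knob hangs 120 mm beside. z up.
- hook_foot (a point): Seat of the hook: middle of the gap on the foot's upper side, 11 mm to +x of and 129 mm below hook_grip, same axes. The 6 mm round shaft runs down on the handle's axis, bends level to +x (foot underside 6 mm below this point), then up into a toe: toe axis 11 mm to +x of this point, toe top 10 mm above it; clear gap shaft to toe 16 mm.
- carrier_loop (a point): Loose steel cup, 70 mm wide, 34 mm tall, brick specimen in it, upright in the well (an empty one on the bench is not meant). Point: top middle of its rigid wire loop (axis of the 5 mm wire), 73.5 mm above the cup's underside. Arch in the y-z plane: the toe passes under it along x; 9.5 mm lower at shoulders 27 mm to each side; 37 mm clear under its middle to the cup's rim. z up. About 0.16 kg.
- well_mouth (a point): Fixed round well of pale refractory, 130 mm outside, 96 mm bore, 130 mm tall; point at the centre of its open top, inner floor 120 mm below. z up.
- tile_top (a point): Fixed white ceramic tile 180 x 180 mm, 12 mm thick, flat on the bench; point at the centre of its top face, x and y along its edges, z up.
Not all that is in view belongs to the job. Leave any purple look-alike of the part that bears hook_grip alone.

How it is judged (in metres and radians):
On the way, in this order (a step that is already met when the one before it is completed fails the run):
1. the cup hangs on the hook, clear above the well's mouth (z of carrier_loop in the frame of well_mouth above 0.075 m and distance between hook_grip and carrier_loop below 0.15 m and height (world z) of hook_grip above 0.25 m), for 0.1 s.
2. the cup stands upright on the tile, the hook still at its loop (set down, not dropped) (z of carrier_loop in the frame of tile_top between 0.068 and 0.078 m and x of carrier_loop in the frame of tile_top between -0.057 and 0.057 m and y of carrier_loop in the frame of tile_top between -0.057 and 0.057 m and angle between carrier_loop's own z axis and vertical below 0.17 rad and distance between hook_grip and carrier_loop below 0.15 m), for 0.1 s.
At the end, for the whole second after the job is handed in: The cup stands at rest and upright (within 10 degrees) wholly on the tile (its axis within 57 mm of the tile's centre along each edge direction), and the hook rod hangs at rest and upright (within 10 degrees) in its own rack slot, within 30 mm of where it started (z of carrier_loop in the frame of tile_top between 0.068 and 0.078 m and x of carrier_loop in the frame of tile_top between -0.057 and 0.057 m and y of carrier_loop in the frame of tile_top between -0.057 and 0.057 m and angle between each of carrier_loop, hook_grip's own z axis and vertical below 0.17 rad and linear speed of each of carrier, hook below 0.02 m/s and distance of hook_grip from where it was at the start of the episode below 0.03 m); the robot touches nothing.
It fails at once if the fingers touch the specimen cup (contact force between the fingers and carrier above 0.5 N).
It also fails if it takes over 61 s, if anything falls off the work surface, if the arm or the gripper's body presses on something with over 40 N, if the wrist force passes 120 N, or if a joint passes its speed limit or range.

ROBOT

A 6-joint arm with a two-finger parallel gripper is mounted at the origin on the work surface. World frame = base frame: x ahead of the robot, y to its left, z up, the work surface at z = 0. Lengths are in mm, angles in rad, forces in N, time in s.
With the tool pointing down it reaches from about 300 to 775 mm from the base axis. Payload 14.6 kg.
Tool frame: the origin (TCP) lies at the very end of the fingers, on their centre line; the grasp point (between the pads) lies 19 mm behind it; z points along the fingers, y is the line along which they close (so a half turn about z gives the same grasp; the last joint's range is limited). The gripper opens to 94 mm and grips with 3 to 60 N. Pads are 16 mm wide; open, the fingers measure 119 mm over their backs; the gripper's body (75 mm by 177 mm) begins 78 mm behind the grasp point.
Start: joints at [1.149, 0.3, 1.521, -0, 1.321, -0.067], TCP at [191.068, 515.735, 205.446] pointing down, gripper open.
Joint ranges: [-3.03, 3.03], [-0.79, 2.21], [0.23, 2.52], [-1.04, 4.18], [0, 3.07], [-2.55, 2.55]. Speed limits (rad/s): [2.22, 2.22, 2.57, 3.14, 3.14, 3.14].

INTERFACE

Orientations are given as [roll, pitch, yaw] about the fixed x, y, z axes, in that order (R = Rz(yaw) Ry(pitch) Rx(roll)).
In Python, from cell import manip, eyes, ticket gives the robot as it stands. The module is installed in compiled form; this text tells all that it offers.
- The arm moves only by the tool arm_command, never from a script. Its argument "plan" is a list of rows, each a list of 5 numbers: the opening, from -1 (shut) to 1 (fully open), then the shift along the tool's x, y, z in m, then the turn about the tool's z in rad. In form: [[jaw, dx, dy, dz, roll], ...]. A call has 1 to 20 rows; each row shifts and turns the commanded pose from where the row before left it, along the tool's axes as they then stand; what a row does not reach is not made up. A row lasts 1/8 s, in which the tool goes at most 62.5 mm and 10.7 degrees, less where a joint would pass 70% of its speed; a pose out of reach is approached as far as the arm can. A call is refused whole if a number of a shift passes 0.0625 or a number of a turn 0.188, either way. A call with a gripper value outside its range is refused whole. The fingers move at their own pace and stop on an object; "newtons" is the grip in N (left out, the last holds). Time passes only in rows, so rows that do not move let the fingers close. It gives the time, the measured TCP pose, the force, the opening and the grip force at its end, in the units of the state.
- manip.read_state(): the state, without advancing time (a new reading comes with each control period).
- eyes.camera(name): name is "side" or "top"; returns a dict with "img" (384x512x3 uint8, blue, green, red), "z_map" (384x512 float32, mm along the optical axis (not along the pixel's ray), 0 where there is no reading), "fx", "fy", "cx", "cy" (pixels), "dist" ([k1, k2, p1, p2, k3] as OpenCV has them; the pictures are not rectified), "eye" and "orientation" of the camera in the world. Camera axes: x right, y down, z forward; pixel columns grow to the right and rows downward; lengths in mm; the calibration is good to about 2 mm. A picture is of the moment at which its call begins.
- ticket.sign_off(): hands the job in; it is judged then, once.
The state is a dict: "clock": time; "joints": joint angles; "qd": joint speeds; "effort": joint torques, N m; "eef_pos": TCP position; "eef_rot": TCP orientation; "wrist_force": force on the tool from outside, world axes, zero at the start; "moment": the same for the moment, N m; "finger_gap": finger opening in mm; "finger_force": force on a finger pad.
Only numpy, scipy, OpenCV 4.12 (cv2) and the standard library are available. Lean on these libraries where they do the work, as an engineer would, in place of code of your own. Each camera call takes 0.05 s, during which the arm holds its last target. There are 200 camera calls.

## Working session

There is one attempt and no reset: what is moved stays moved. The work goes in short steps, Python scripts to look and compute and a tool call to move; the robot and the scene stay as the last step left them, time stands still between calls to the robot, and variables do not carry over. Pictures are saved under pics/ and viewed, at most 14 in all, crops included, and the job is handed in when it is done.

Besides the shell and the picture viewer there is one more tool, called as a command line: name --pt "numbers of a row" for each row, then --argument value for the rest. arm_command: Moves the arm, as the interface text tells. Its arguments: {"type":"object","properties":{"plan":{"type":"array"},"newtons":{"type":"number"}},"required":["plan"]}

```bash
mkdir -p pics; cat > h.py <<'E'
import numpy as np, cv2
from scipy.spatial.transform import Rotation as Ro
from cell import manip, eyes, ticket
def cam(n):
    c=eyes.camera(n)
    K=np.array([[c['fx'],0,c['cx']],[0,c['fy'],c['cy']],[0,0,1.]])
    o=np.array(c['orientation'],float)
    R=o if o.shape==(3,3) else Ro.from_euler('xyz',o).as_matrix()
    c['K']=K;c['R']=R;c['e']=np.array(c['eye'],float);c['d']=np.array(c['dist'],float)
    return c
def rays(c,uv):
    p=cv2.undistortPoints(np.array(uv,float).reshape(-1,1,2),c['K'],c['d']).reshape(-1,2)
    return np.c_[p,np.ones(len(p))]@c['R'].T
def onplane(c,uv,z):
    r=rays(c,uv); return c['e']+r*((z-c['e'][2])/r[:,2])[:,None]
def cloud(c):
    v,u=np.mgrid[0:384,0:512]
    r=rays(c,np.c_[u.ravel(),v.ravel()])
    P=c['e']+r*c['z_map'].reshape(-1,1); P[c['z_map'].ravel()==0]=np.nan
    return P.reshape(384,512,3)
E
python3 - <<'E'
from h import *
for n in ('top','side'):
    c=cam(n); print(n,c['eye'],c['orientation'],c['K'].ravel()[[0,2,4,5]],c['d'])
    cv2.imwrite(f'pics/{n}0.png',c['img']); np.savez(f'{n}0.npz',P=cloud(c),img=c['img'])
print(manip.read_state())
E
```

```text
top [ 219.4952358   -10.07010949 1042.98700421] [-2.9153926   0.00593034 -1.51214957] [370.76156445 250.36511703 370.76156445 196.52851882] [-0.06026521  0.          0.          0.          0.        ]
side [-222.76831074 -702.58768625  980.55871886] [-2.29127313  0.00827621 -0.73060794] [467.33628506 257.54548797 467.33628506 190.70988462] [-0.1250761  0.         0.         0.         0.       ]
{'clock': 0.1, 'joints': array([ 1.14940598e+00,  3.00417821e-01,  1.52148707e+00,  1.42688985e-05,
        1.32068280e+00, -6.65864418e-02]), 'qd': array([-0.00129431, -0.00142159, -0.00137019,  0.00074063, -0.0015014 ,
       -0.00087596]), 'effort': array([ 9.70802503e-04, -5.32635784e+01, -3.53286624e+01,  7.09152664e-02,
        2.34829268e-02, -1.92022654e-06]), 'eef_pos': array([190.97649748, 515.54666129, 204.95531844]), 'eef_rot': array([-3.14060074e+00, -7.99976076e-05,  2.78678517e+00]), 'wrist_force': array([ 0.23625165, -0.06433835, -0.00274506]), 'moment': array([ 0.01814239,  0.03947986, -0.01046681]), 'finger_force': 0.0, 'finger_gap': 93.91238134177046}
```

View pics/top0.png

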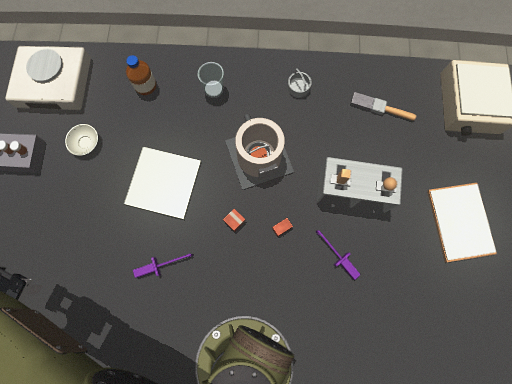

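View pics/side0.png

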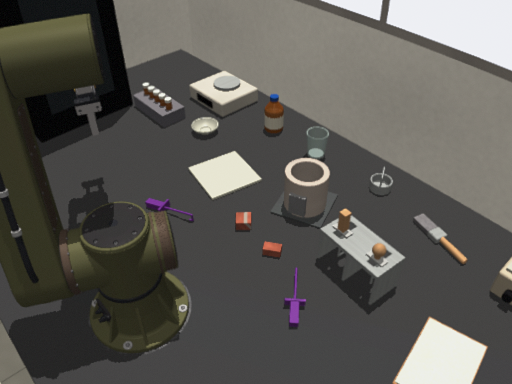

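The top view shows:
- **Tile:** white square at about (163,182). The orange-edged sheet at (462,222) is a notebook, not the tile.
- **Well:** at (260,140).
- **Rack:** at (363,180). The square wooden handle is at (345,176), and the ball-knob rod at (390,184) is the decoy.
- **Not meant:** the purple look-alikes at (160,265) and (340,255), and the empty cup at (300,84).

Next I'll measure and confirm with an enlarged crop.

```bash
python3 - <<'E'
from h import *
t=np.load('top0.npz');P=t['P'];img=t['img']
s=np.load('side0.npz');Q=s['P'];im2=s['img']
a=cv2.resize(img[100:215,225:415],None,fx=4,fy=4,interpolation=cv2.INTER_CUBIC)
cv2.imwrite('pics/crop1.png',a)
c=cam('top')
# tile
def rep(name,m,P):
    p=P[m]; p=p[~np.isnan(p).any(1)]
    print(name,len(p),p.min(0).round(1),p.max(0).round(1),np.median(p,0).round(1)); return p
m=(img.min(2)>170).astype(np.uint8); m[:,:100]=0;m[:,230:]=0;m[:120]=0
k=max(cv2.findContours(m,0,2)[0],key=cv2.contourArea)
r=cv2.boxPoints(cv2.minAreaRect(k)); w=onplane(c,r,12); print('tile',w.round(1),w.mean(0),[np.linalg.norm(w[i]-w[i-1]).round(1) for i in range(4)])
print('yaw',np.degrees(np.arctan2(*(w[1]-w[0])[[1,0]])))
for nm,X in(('top',P),('side',Q)):
    f=X.reshape(-1,3); f=f[~np.isnan(f).any(1)]
    x=f[(abs(f[:,2]-130)<4)&(f[:,0]>330)&(f[:,0]<560)&(abs(f[:,1]+30)<130)]
    print(nm,'wellrim',len(x),x.min(0).round(1),x.max(0).round(1))
    x=f[(abs(f[:,2]-109)<5)&(f[:,0]>200)&(f[:,0]<560)&(f[:,1]<-120)&(f[:,1]>-500)]
    if len(x):
        b=cv2.minAreaRect(x[:,:2].astype(np.float32)); print(nm,'rack',len(x),b)
    x=f[(f[:,2]>150)&(f[:,2]<220)&(f[:,0]>200)&(f[:,0]<560)&(f[:,1]<-120)&(f[:,1]>-500)]
    for lo,hi in((-600,-260),(-260,-100)):
        y=x[(x[:,1]>lo)&(x[:,1]<hi)]
        if len(y): print(nm,'knob',len(y),y.min(0).round(1),y.max(0).round(1))
E
```

```text
tile [[415.1 370.9  12. ]
 [600.7 342.7  12. ]
 [556.5 163.2  12. ]
 [375.5 197.4  12. ]] [486.9475316  268.52488476  12.        ] [np.float64(177.9), np.float64(187.7), np.float64(184.9), np.float64(184.2)]
yaw -8.639084328732654
top wellrim 311 [517.4 -67.3 126. ] [560.   52.9 133.7]
top rack 2063 ((494.5435485839844, -282.9829406738281), (199.76119995117188, 102.33190155029297), 84.71597290039062)
top knob 108 [ 465.4 -355.7  150.1] [ 494.3 -327.   163.4]
top knob 108 [ 478.5 -233.3  150.4] [ 501.8 -211.2  180.9]
side wellrim 202 [517.1 -68.7 126. ] [559.9  50.5 133.7]
side rack 1642 ((492.40130615234375, -282.9635314941406), (203.0653076171875, 106.98268127441406), 85.02936553955078)
side knob 102 [ 461.7 -360.1  150.1] [ 488.4 -328.3  163.1]
side knob 146 [ 476.9 -236.3  150. ] [ 501.6 -211.1  183. ]
```

View pics/crop1.png

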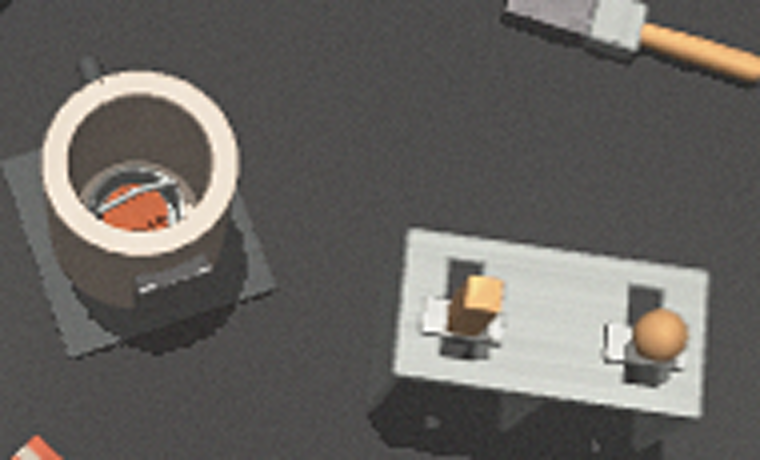

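Crop: the square-headed hook is at crop (484,294), in the left slot. The ball knob at (660,335) is the decoy. The cup's wire loop shows inside the well from about (100,205) to (175,178). I'll zoom into the well and fit its rim and the handle.

```bash
python3 - <<'E'
from h import *
t=np.load('top0.npz');P=t['P'];img=t['img']
cv2.imwrite('pics/crop2.png',cv2.resize(img[112:182,228:292],None,fx=8,fy=8,interpolation=cv2.INTER_CUBIC))
c=cam('top');c2=cam('side')
from scipy.optimize import least_squares
for nm,c in(('top',c),('side',c2)):
    X=cloud(c); f=X.reshape(-1,3); f=f[~np.isnan(f).any(1)]
    # well rim ring
    x=f[(abs(f[:,2]-130)<3)&(f[:,0]>500)&(f[:,0]<680)&(f[:,1]<100)&(f[:,1]>-100)]
    h=cv2.convexHull(x[:,:2].astype(np.float32)).reshape(-1,2)
    print(nm,'well',cv2.minEnclosingCircle(h), np.median(x[:,2]))
    hsv=cv2.cvtColor(c['img'],cv2.COLOR_BGR2HSV)
    x=f[(f[:,2]>105)&(f[:,2]<109+6)&(f[:,0]>400)&(f[:,0]<600)&(f[:,1]<-140)&(f[:,1]>-420)]
    print('rack',cv2.minAreaRect(x[:,:2].astype(np.float32)))
    x=f[(f[:,2]>173)&(f[:,2]<184)&(f[:,0]>400)&(f[:,0]<600)&(f[:,1]<-140)&(f[:,1]>-290)]
    print('handle top',len(x),np.median(x[:,2]),x.mean(0),cv2.minAreaRect(x[:,:2].astype(np.float32)))
    x=f[(f[:,2]>70)&(f[:,2]<95)&(np.hypot(f[:,0]-x[0,0]*0-570,f[:,1]+8)<60)]
    print('inwell',len(x))
E
```

```text
top well ((582.4697265625, -7.932162761688232), 65.11198425292969) 129.34941187637276
rack ((494.1747131347656, -282.7621154785156), (199.05154418945312, 102.41824340820312), 84.81468200683594)
handle top 70 177.50708759838994 [ 490.32569822 -221.4094083   177.52086115] ((490.6976013183594, -222.54678344726562), (22.102075576782227, 20.14021110534668), 0.06541741639375687)
inwell 240
side well ((582.0733032226562, -8.730609893798828), 67.83087921142578) 130.02596984172897
rack ((492.38665771484375, -283.5993957519531), (201.86830139160156, 106.01032257080078), 84.95275115966797)
handle top 68 177.89169748981533 [ 488.65995315 -225.05061516  177.58612704] ((488.7973327636719, -225.18600463867188), (26.293365478515625, 22.163646697998047), 88.69332885742188)
inwell 262
```

View pics/crop2.png

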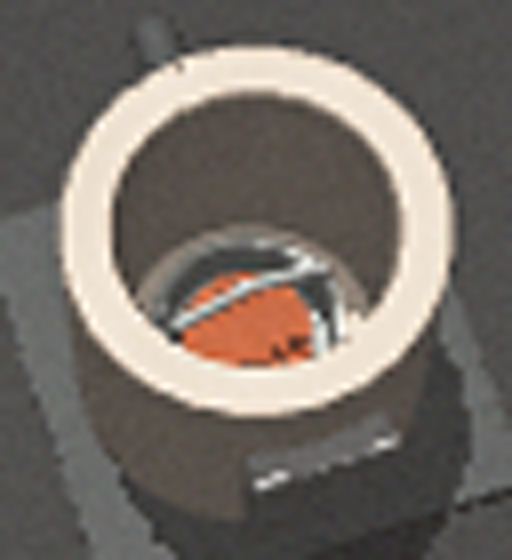

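The zoom shows the arch running from a left shoulder near crop (172,328) to a right shoulder near (327,268), with its middle near (248,293). I'll cast rays at those heights and check the span.

```bash
python3 - <<'E'
from h import *
c=cam('top'); f=lambda q:(np.array(q)-3.5)/8+[228,112]
A=onplane(c,[f((172,327)),f((327,268))],74)[:,:2]; M=onplane(c,[f((212,305)),f((248,291)),f((285,278))],83.5)[:,:2]
d=A[1]-A[0]; print(A.round(1),'span',np.linalg.norm(d),A.mean(0),'ang',np.degrees(np.arctan2(*d[::-1])));print(M.round(1)); d=M[2]-M[0];print(np.degrees(np.arctan2(*d[::-1])))
X=cloud(c); x=X.reshape(-1,3); img=c['img'].reshape(-1,3)
k=(x[:,2]>68)&(x[:,2]<95)&(np.hypot(x[:,0]-582,x[:,1]+8)<45)&(img.min(1)>100)
print(k.sum(),np.c_[x[k],img[k]].round(0)[:30])
print('w.r.t. base az/radius', np.hypot(*A.mean(0)))
E
```

```text
[[566.2  19.6]
 [590.9 -32.7]] span 57.8669419305793 [578.54088185  -6.53544561] ang -64.80478114896597
[[571.5   6.2]
 [577.3  -5.9]
 [582.8 -18.3]]
-65.35817922059314
34 [[594. -31.  75. 134. 143. 155.]
 [589. -20.  78. 138. 138. 140.]
 [589. -23.  77. 218. 222. 219.]
 [589. -26.  79. 205. 212. 207.]
 [590. -29.  77. 187. 192. 191.]
 [590. -31.  76. 174. 181. 180.]
 [584. -10.  81. 132. 144. 163.]
 [584. -12.  82. 175. 181. 176.]
 [583. -15.  84. 203. 206. 203.]
 [585. -18.  80. 189. 195. 190.]
 [586. -21.  79. 167. 173. 170.]
 [586. -23.  79. 145. 149. 146.]
 [579.  -4.  85. 229. 229. 225.]
 [579.  -7.  87. 210. 215. 208.]
 [580. -10.  83. 178. 180. 174.]
 [581. -12.  82. 152. 154. 145.]
 [582. -15.  80. 108. 108. 105.]
 [577.   1.  83. 145. 163. 208.]
 [578.  -2.  81. 206. 209. 201.]
 [577.  -4.  84. 167. 170. 167.]
 [574.   6.  82. 145. 163. 207.]
 [574.   4.  82. 205. 207. 198.]
 [575.   1.  81. 165. 170. 168.]
 [572.  12.  79. 142. 160. 204.]
 [572.   9.  79. 211. 215. 209.]
 [573.   6.  77. 181. 183. 175.]
 [572.   4.  80. 108. 111. 104.]
 [569.  17.  77. 163. 167. 165.]
 [570.  15.  75. 213. 218. 211.]
 [569.  12.  78. 182. 184. 178.]]
w.r.t. base az/radius 578.5777942668269
```

arm_command --pt "1 0 0 0 -0.131" --pt "1 0 0 0 -0.131" --pt "1 -0.0244 -0.0472 0 0" --pt "1 -0.0244 -0.0472 0 0" --pt "1 -0.0244 -0.0472 0 0" --pt "1 -0.0244 -0.0472 0 0" --pt "1 -0.0244 -0.0472 0 0" --pt "1 -0.0244 -0.0472 0 0" --pt "1 -0.0244 -0.0472 0 0" --pt "1 -0.0244 -0.0472 0 0" --pt "1 -0.0244 -0.0472 0 0" --pt "1 -0.0244 -0.0472 0 0" --pt "1 -0.0244 -0.0472 0 0" --pt "1 -0.0244 -0.0472 0 0" --pt "1 -0.0244 -0.0472 0 0" --pt "1 -0.0244 -0.0472 0 0" --pt "1 0 0 0 0" --newtons 30

```text
clock: 2.42
eef_pos: [470.2, -176.3, 204.7]
eef_rot: [3.141, -0.001, 3.046]
wrist_force: [-0.4, 0.4, -0.2]
finger_gap: 94.0
finger_force: 0.0
```

arm_command --pt "1 -0.024 -0.045 0 0" --pt "1 0 0 0.026 0" --pt "1 0 0 0.026 0" --pt "1 0 0 0.025 0" --pt "1 0 0 0 0"

```text
clock: 3.05
eef_pos: [488.9, -219.7, 127.3]
eef_rot: [3.14, -0.003, 3.049]
wrist_force: [-0.4, 0.6, 0.6]
finger_gap: 94.0
finger_force: 0.0
```

```bash
python3 - <<'E'
from h import *
c=cam('side'); s=manip.read_state(); print(s['eef_pos'],s['wrist_force'])
cv2.imwrite('pics/side1.png',cv2.resize(c['img'][160:300,280:440],None,fx=5,fy=4.2857))
E
```

```text
[ 489.57232806 -220.18946666  128.70307802] [ 0.61957205  1.12388123 -0.28058053]
```

View pics/side1.png

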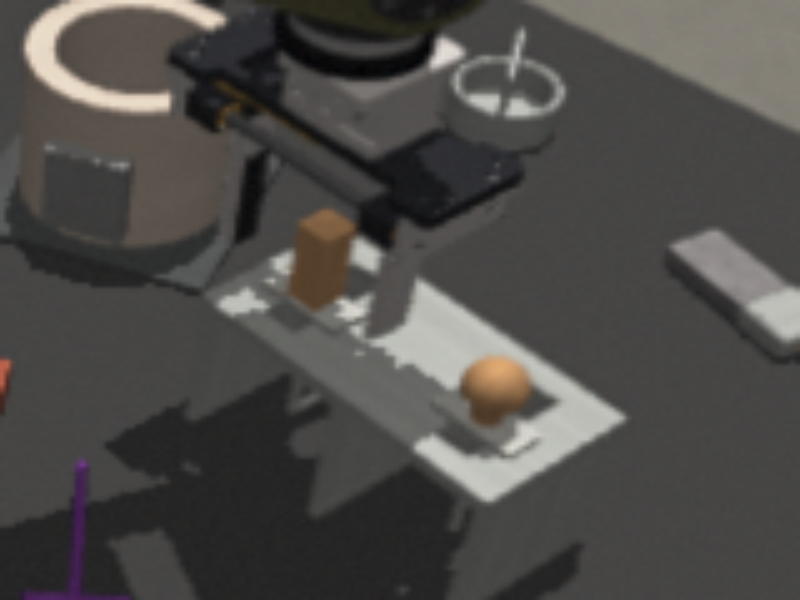

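The handle (322,258) sits between the two fingers at (258,195) and (395,280). I'll shift slightly in -y and close.

arm_command --pt "1 0 -0.002 0 0" --pt "-1 0 0 0 0" --pt "-1 0 0 0 0" --pt "-1 0 0 0 0" --pt "-1 0 0 0 0" --pt "-1 0 0 0 0" --pt "-1 0 0 0 0" --newtons 40

```text
clock: 3.98
eef_pos: [489.5, -222.9, 128.4]
eef_rot: [3.142, -0.0, 3.049]
wrist_force: [0.3, 0.9, -0.6]
finger_gap: 37.6
finger_force: 0.0
```

arm_command --pt "-1 0 0 0 0" --pt "-1 0 0 0 0" --pt "-1 0 0 0 0" --pt "-1 0 0 0 0"

```text
clock: 4.47
eef_pos: [489.5, -222.9, 128.4]
eef_rot: [-3.142, -0.0, 3.049]
wrist_force: [-1.0, 0.1, 0.4]
finger_gap: 21.6
finger_force: 40.0
```

arm_command --pt "-1 0 0 -0.03 0" --pt "-1 0 0 -0.045 0" --pt "-1 0 0 -0.045 0" --pt "-1 0 0 -0.04 0" --pt "-1 0 0 0 0"

```text
clock: 5.1
eef_pos: [490.2, -223.2, 291.2]
eef_rot: [-3.14, 0.005, 3.049]
wrist_force: [0.5, 0.9, -2.0]
finger_gap: 21.5
finger_force: 40.0
```

```bash
python3 - <<'E'
from h import *
c=cam('side'); s=manip.read_state(); print(s['eef_pos'],s['eef_rot'],s['wrist_force'],s['finger_gap'])
cv2.imwrite('pics/side2.png',cv2.resize(c['img'][120:280,250:450],None,fx=4,fy=3.75))
E
```

```text
[ 489.66454622 -222.96024257  288.94715445] [-3.14098422e+00  1.41003740e-03  3.04880113e+00] [ 0.53144281 -0.59321761 -1.8779414 ] 21.26809153325517
```

View pics/side2.png

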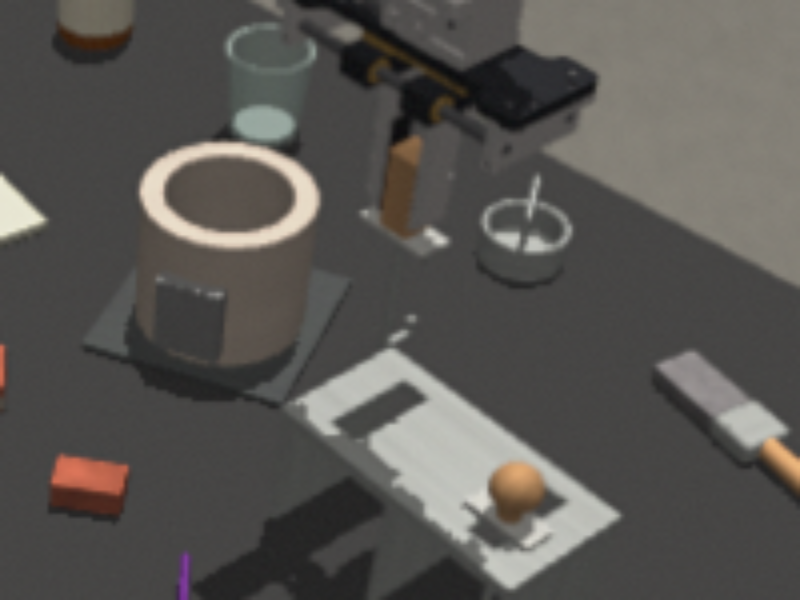

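The hook is held upright, with its foot at crop (402,330) and the toe towards +x. Now I'll turn to align with the loop and move beside it, above the well.

arm_command --pt "-1 0 0 0 0.1866" --pt "-1 0 0 0 0.1866" --pt "-1 0 0 0 0.1866" --pt "-1 0 0 0 0.1866" --pt "-1 0 0 0 0.1866" --pt "-1 0 0 0 0.1866" --pt "-1 0 0 0 0.1866" --pt "-1 0 0 0 0.1866" --pt "-1 0 0 0 0.1866" --pt "-1 0 0 0 0.1866" --pt "-1 0 0 0 0.1866" --pt "-1 0 0 0 0.1866" --pt "-1 0 0 0 0.1866" --pt "-1 0 0 0 0.1866" --pt "-1 0 0 0 0"

```text
clock: 7.02
eef_pos: [489.2, -222.7, 287.0]
eef_rot: [-3.14, 0.001, 0.438]
wrist_force: [-0.2, 0.1, -0.6]
finger_gap: 21.7
finger_force: 40.0
```

arm_command --pt "-1 0.0416 -0.0317 0 0" --pt "-1 0.0416 -0.0317 0 0" --pt "-1 0.0416 -0.0317 0 0" --pt "-1 0.0416 -0.0317 0 0" --pt "-1 0.0416 -0.0317 0 0" --pt "-1 0 0 0 0" --pt "-1 0 0 0 0"

```text
clock: 7.9
eef_pos: [610.7, 8.4, 287.6]
eef_rot: [-3.141, 0.001, 0.44]
wrist_force: [-0.9, -0.4, -0.9]
finger_gap: 21.7
finger_force: 40.0
```

```bash
python3 - <<'E'
from h import *
s=manip.read_state(); p=s['eef_pos']; print(p,s['eef_rot'],s['wrist_force'],s['joints'])
for n in('side','top'):
    c=cam(n); x=cloud(c).reshape(-1,3)
    k=(np.hypot(x[:,0]-p[0],x[:,1]-p[1])<45)
    for lo,hi in((168,200),(200,262)):
        y=x[k&(x[:,2]>lo)&(x[:,2]<hi)]
        if len(y): print(n,lo,len(y),y.min(0).round(1),y.max(0).round(1),np.median(y,0).round(1))
    cv2.imwrite(f'pics/{n}3.png',c['img'])
c=cam('side')
cv2.imwrite('pics/s3.png',cv2.resize(c['img'][70:230,240:400],None,fx=3.75,fy=3.75))
E
```

```text
[610.72536221   8.35787991 287.60300924] [-3.14113106e+00  1.32976070e-03  4.39503912e-01] [-0.9110523  -0.37088258 -0.91202923] [-4.61803880e-02  3.96898940e-01  1.20363317e+00 -2.12622430e-04
  1.54245200e+00  1.08511851e+00]
side 168 30 [583.7  -5.2 173.8] [611.   11.  198.4] [603.6   5.7 182.1]
side 200 38 [603.1   4.3 203.6] [613.4  11.2 259.7] [606.2   6.5 232.7]
```

View pics/s3.png

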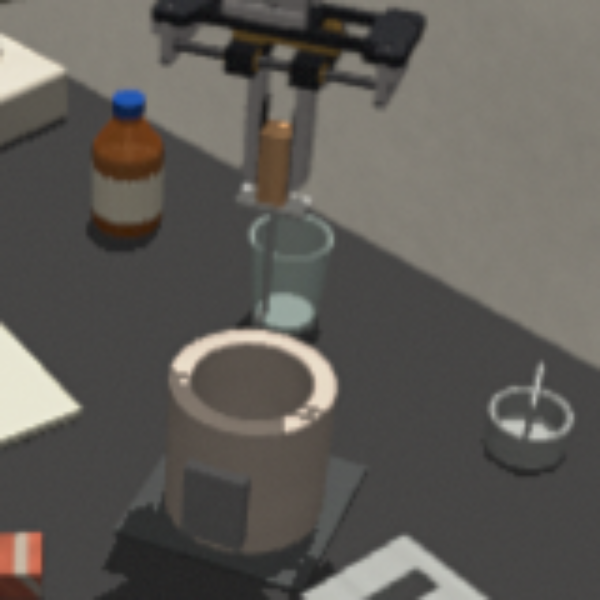

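The hook hangs over the well's far side, upright, and the shaft is within 2 mm of plan. Descending.

arm_command --pt "-1 0 0 0.03 0" --pt "-1 0 0 0.03 0" --pt "-1 0 0 0.012 0" --pt "-1 0 0 0 0"

```text
clock: 8.55
eef_pos: [610.9, 8.2, 216.5]
eef_rot: [-3.141, 0.0, 0.436]
wrist_force: [-0.0, 0.0, -0.7]
finger_gap: 21.8
finger_force: 40.0
```

arm_command --pt "-1 0 0 0.011 0" --pt "-1 0 0 0.011 0" --pt "-1 0 0 0 0"

```text
clock: 8.93
eef_pos: [610.7, 8.7, 193.5]
eef_rot: [-3.141, 0.001, 0.436]
wrist_force: [-0.8, 0.8, -0.6]
finger_gap: 21.9
finger_force: 40.0
```

arm_command --pt "-1 0 0 0.012 0" --pt "-1 0 0 0.012 0" --pt "-1 0 0 0 0" --pt "-1 0 0 0 0"

```text
clock: 9.43
eef_pos: [611.2, 8.7, 170.7]
eef_rot: [3.141, -0.0, 0.436]
wrist_force: [-0.7, -0.4, -0.8]
finger_gap: 21.6
finger_force: 40.0
```

```bash
python3 - <<'E'
from h import *
s=manip.read_state(); p=s['eef_pos']; print(s['clock'],p,s['wrist_force'],s['moment'])
c=cam('top'); cv2.imwrite('pics/t4.png',cv2.resize(c['img'][90:190,210:310],None,fx=6,fy=6,interpolation=cv2.INTER_CUBIC))
E
```

```text
9.425 [611.16631475   8.65295543 170.65135837] [-0.66729758 -0.44232143 -0.82629542] [-0.06399277  0.16595721  0.00526613]
```

View pics/t4.png

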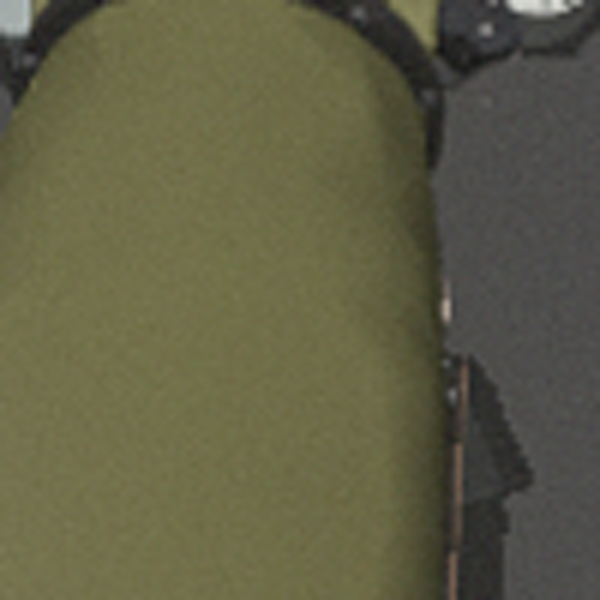

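The arm blocks the top view, but there's no contact force. I'll slide the toe under the loop by 25 mm along tool -x, then lift gently.

arm_command --pt "-1 -0.009 0 0 0" --pt "-1 -0.008 0 0 0" --pt "-1 -0.008 0 0 0" --pt "-1 0 0 0 0" --pt "-1 0 0 0 0"

```text
clock: 10.1
eef_pos: [588.5, -1.9, 170.6]
eef_rot: [3.141, -0.0, 0.436]
wrist_force: [-0.2, 0.1, -1.1]
finger_gap: 21.9
finger_force: 40.0
```

arm_command --pt "-1 0 0 -0.01 0" --pt "-1 0 0 -0.01 0" --pt "-1 0 0 -0.01 0" --pt "-1 0 0 -0.01 0" --pt "-1 0 0 0 0" --pt "-1 0 0 0 0" --pt "-1 0 0 0 0"

```text
clock: 10.98
eef_pos: [588.2, -1.9, 210.0]
eef_rot: [-3.141, 0.001, 0.436]
wrist_force: [0.9, 1.7, -3.7]
finger_gap: 21.8
finger_force: 40.0
```

```bash
python3 - <<'E'
from h import *
F=[]
for i in range(8):
    c=cam('side'); s=manip.read_state(); F.append(s['wrist_force'])
print(s['eef_pos'],np.mean(F,0))
x=cloud(c).reshape(-1,3); img=c['img'].reshape(-1,3).astype(int)
E
```

```text
[588.38086976  -1.91539262 210.44204325] [ 0.00693241  0.19087638 -2.82113363]
```

Vertical force rose by about 1.8 N, which matches the cup's weight, so the loop is caught. Lifting out.

arm_command --pt "-1 0 0 -0.005 0" --pt "-1 0 0 -0.01 0" --pt "-1 0 0 -0.013 0" --pt "-1 0 0 -0.013 0" --pt "-1 0 0 -0.013 0" --pt "-1 0 0 -0.013 0" --pt "-1 0 0 -0.013 0" --pt "-1 0 0 -0.013 0" --pt "-1 0 0 -0.013 0" --pt "-1 0 0 -0.013 0" --pt "-1 0 0 -0.01 0" --pt "-1 0 0 -0.005 0" --pt "-1 0 0 0 0" --pt "-1 0 0 0 0" --pt "-1 0 0 0 0"

```text
clock: 13.25
eef_pos: [588.3, -1.9, 344.1]
eef_rot: [-3.141, 0.001, 0.436]
wrist_force: [-1.1, 0.3, -3.6]
finger_gap: 21.7
finger_force: 40.0
```

```bash
python3 - <<'E'
from h import *
F=[]
for i in range(4):
    c=cam('side'); s=manip.read_state(); F.append(s['wrist_force'])
print(s['clock'],s['eef_pos'],np.mean(F,0))
cv2.imwrite('pics/s5.png',cv2.resize(c['img'][40:230,200:400],None,fx=3,fy=3))
E
```

```text
13.45 [588.33386742  -1.93641026 344.32208596] [-0.0906944   0.29480135 -3.29045964]
```

View pics/s5.png

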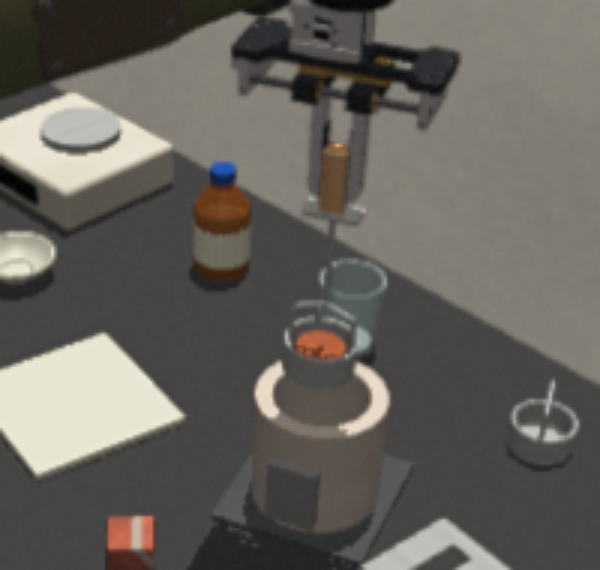

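The cup hangs level on the hook above the well. Carrying it to the tile with smooth ramps.

arm_command --pt "-1 0.0007 -0.006 0 0" --pt "-1 0.0014 -0.012 0 0" --pt "-1 0.0021 -0.018 0 0" --pt "-1 0.0021 -0.018 0 0" --pt "-1 0.0021 -0.018 0 0" --pt "-1 0.0021 -0.018 0 0" --pt "-1 0.0021 -0.018 0 0" --pt "-1 0.0021 -0.018 0 0" --pt "-1 0.0021 -0.018 0 0" --pt "-1 0.0021 -0.018 0 0" --pt "-1 0.0021 -0.018 0 0" --pt "-1 0.0021 -0.018 0 0" --pt "-1 0.0021 -0.018 0 0" --pt "-1 0.0021 -0.018 0 0" --pt "-1 0.0021 -0.018 0 0" --pt "-1 0.0021 -0.018 0 0" --pt "-1 0.0014 -0.012 0 0" --pt "-1 0.0007 -0.006 0 0" --pt "-1 0 0 0 0"

```text
clock: 15.82
eef_pos: [497.1, 273.4, 344.4]
eef_rot: [3.142, 0.0, 0.437]
wrist_force: [0.6, -0.6, -2.0]
finger_gap: 21.4
finger_force: 40.0
```

```bash
python3 - <<'E'
from h import *
F=[]
for i in range(6):
    c=cam('side'); s=manip.read_state(); F.append(s['wrist_force'])
print(s['clock'],s['eef_pos'],np.mean(F,0))
# tile from side view
img=c['img']; m=(img.min(2)>150).astype(np.uint8); m[:120]=0;m[230:]=0;m[:,:170]=0;m[:,290:]=0
k=max(cv2.findContours(m,0,2)[0],key=cv2.contourArea)
w=onplane(c,k.reshape(-1,2),12)[:,:2]; print(cv2.minAreaRect(w.astype(np.float32)))
x=cloud(c).reshape(-1,3); p=s['eef_pos']
y=x[(np.hypot(x[:,0]-p[0]+10,x[:,1]-p[1]+5)<60)&(x[:,2]>130)&(x[:,2]<250)]
print(y.min(0),y.max(0),np.median(y,0))
cv2.imwrite('pics/s6.png',cv2.resize(img[60:220,150:310],None,fx=3.75,fy=3.75))
E
```

```text
16.125 [497.23456737 272.97539231 344.48481327] [-0.07803497  0.02453663 -3.16903763]
((485.52056884765625, 266.45684814453125), (179.0861053466797, 178.54612731933594), 79.17082977294922)
[449.59836397 230.95679066 161.41776499] [523.70413948 305.46563588 247.93340882] [482.02776608 260.83293057 190.52502493]
```

View pics/s6.png

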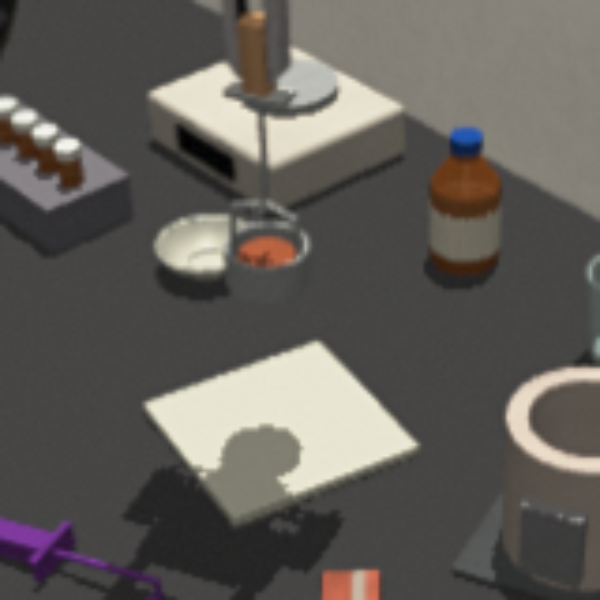

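The cup hangs over the tile, whose centre measures (485.5, 266.5) with 179 mm sides. Lowering it, slowly at the end.

arm_command --pt "-1 0 0 0.006 0" --pt "-1 0 0 0.012 0" --pt "-1 0 0 0.016 0" --pt "-1 0 0 0.016 0" --pt "-1 0 0 0.016 0" --pt "-1 0 0 0.016 0" --pt "-1 0 0 0.016 0" --pt "-1 0 0 0.016 0" --pt "-1 0 0 0.012 0" --pt "-1 0 0 0.007 0" --pt "-1 0 0 0.004 0" --pt "-1 0 0 0.002 0" --pt "-1 0 0 0 0"

```text
clock: 17.75
eef_pos: [497.1, 273.4, 205.6]
eef_rot: [-3.142, -0.0, 0.436]
wrist_force: [0.1, -0.5, -2.6]
finger_gap: 21.7
finger_force: 40.0
```

arm_command --pt "-1 0 0 0.0015 0" --pt "-1 0 0 0.0015 0" --pt "-1 0 0 0.0015 0" --pt "-1 0 0 0.0015 0" --pt "-1 0 0 0.0015 0" --pt "-1 0 0 0.0015 0" --pt "-1 0 0 0.0015 0" --pt "-1 0 0 0.0015 0" --pt "-1 0 0 0.0015 0" --pt "-1 0 0 0.0015 0" --pt "-1 0 0 0 0" --pt "-1 0 0 0 0"

```text
clock: 19.25
eef_pos: [497.1, 273.3, 190.5]
eef_rot: [3.142, -0.0, 0.436]
wrist_force: [-0.7, -0.7, -1.5]
finger_gap: 21.8
finger_force: 40.0
```

```bash
python3 - <<'E'
from h import *
F=[]
for i in range(6):
    c=cam('side'); s=manip.read_state(); F.append(s['wrist_force'])
p=s['eef_pos'];print(s['clock'],p,np.mean(F,0))
x=cloud(c).reshape(-1,3)
y=x[(np.hypot(x[:,0]-p[0]+10,x[:,1]-p[1]+5)<50)&(x[:,2]>25)&(x[:,2]<105)]
r=y[(y[:,2]<50)]; print('cup',r.min(0),r.max(0), 'top pct',np.percentile(y[:,2],[80,90,95]))
cv2.imwrite('pics/s7.png',cv2.resize(c['img'][100:220,160:300],None,fx=5,fy=5))
E
```

```text
19.55 [497.06758443 273.32380041 190.45659334] [-0.03074473  0.40779508 -1.56460667]
cup [449.68547857 233.76696048  25.00891702] [521.86904311 305.47718369  49.31820054] top pct [47.82968057 78.86500602 84.60095432]
```

View pics/s7.png

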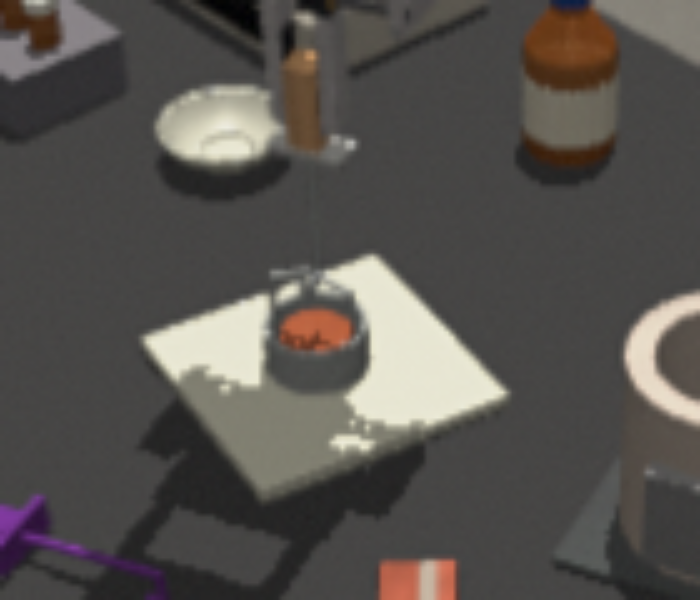

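The cup stands upright near the tile's middle and its weight is off the hook. I'll lower 18 mm to free the toe and back out along tool +x.

arm_command --pt "-1 0 0 0.006 0" --pt "-1 0 0 0.006 0" --pt "-1 0 0 0.006 0" --pt "-1 0 0 0 0"

```text
clock: 20.05
eef_pos: [496.9, 273.2, 171.8]
eef_rot: [3.142, 0.001, 0.436]
wrist_force: [0.8, -0.1, -2.0]
finger_gap: 22.0
finger_force: 40.0
```

arm_command --pt "-1 0.006 0 0 0" --pt "-1 0.007 0 0 0" --pt "-1 0.007 0 0 0" --pt "-1 0.007 0 0 0" --pt "-1 0.003 0 0 0" --pt "-1 0 0 0 0"

```text
clock: 20.8
eef_pos: [524.3, 286.0, 172.3]
eef_rot: [-3.142, 0.0, 0.436]
wrist_force: [-0.3, -0.6, -0.4]
finger_gap: 21.9
finger_force: 40.0
```

arm_command --pt "-1 0 0 -0.005 0" --pt "-1 0 0 -0.01 0" --pt "-1 0 0 -0.015 0" --pt "-1 0 0 -0.015 0" --pt "-1 0 0 0 0"

```text
clock: 21.42
eef_pos: [524.7, 286.2, 219.2]
eef_rot: [3.142, -0.003, 0.436]
wrist_force: [0.5, 0.1, -1.0]
finger_gap: 21.6
finger_force: 40.0
```

```bash
python3 - <<'E'
from h import *
F=[]
for i in range(6):
    c=cam('side'); s=manip.read_state(); F.append(s['wrist_force'])
p=s['eef_pos'];print(s['clock'],p,np.mean(F,0))
x=cloud(c).reshape(-1,3)
y=x[(np.hypot(x[:,0]-487,x[:,1]-268.5)<45)&(x[:,2]>25)&(x[:,2]<100)]
print('cup',y[y[:,2]<50].min(0),y[y[:,2]<50].max(0), 'top',np.percentile(y[:,2],[80,90,95,100]))
E
```

```text
21.725 [524.153014   285.88668223 216.90688226] [-0.17574962 -0.24708185 -1.20501125]
cup [449.64732462 232.11818666  25.16818685] [521.90585683 307.93725642  49.91736044] top [46.70351037 57.75282998 79.57818893 91.30893283]
```

arm_command --pt "-1 0 0 -0.03 0" --pt "-1 0 0 -0.03 0" --pt "-1 0 0 -0.02 0" --pt "-1 -0.0224 0.0406 0 0" --pt "-1 -0.0224 0.0406 0 0" --pt "-1 -0.0224 0.0406 0 0" --pt "-1 -0.0224 0.0406 0 0" --pt "-1 -0.0224 0.0406 0 0" --pt "-1 -0.0224 0.0406 0 0" --pt "-1 -0.0224 0.0406 0 0" --pt "-1 -0.0224 0.0406 0 0" --pt "-1 -0.0224 0.0406 0 0" --pt "-1 -0.0224 0.0406 0 0" --pt "-1 -0.0224 0.0406 0 0" --pt "-1 0 0 0 0"

```text
clock: 23.6
eef_pos: [489.1, -225.3, 296.7]
eef_rot: [-3.141, 0.001, 0.433]
wrist_force: [0.0, 1.1, -1.5]
finger_gap: 22.1
finger_force: 40.0
```

arm_command --pt "-1 0 0 0 -0.1866" --pt "-1 0 0 0 -0.1866" --pt "-1 0 0 0 -0.1866" --pt "-1 0 0 0 -0.1866" --pt "-1 0 0 0 -0.1866" --pt "-1 0 0 0 -0.1866" --pt "-1 0 0 0 -0.1866" --pt "-1 0 0 0 -0.1866" --pt "-1 0 0 0 -0.1866" --pt "-1 0 0 0 -0.1866" --pt "-1 0 0 0 -0.1866" --pt "-1 0 0 0 -0.1866" --pt "-1 0 0 0 -0.1866" --pt "-1 0 0 0 -0.1866" --pt "-1 0 0 0 0" --pt "-1 0 0 0 0"

```text
clock: 25.6
eef_pos: [489.8, -222.5, 297.4]
eef_rot: [3.142, -0.0, 3.045]
wrist_force: [0.2, -0.4, -0.6]
finger_gap: 22.1
finger_force: 40.0
```

```bash
python3 - <<'E'
from h import *
P=[]
for i in range(5):
    c=cam('side'); s=manip.read_state(); P.append(s['eef_pos'])
p=np.mean(P,0);print(s['clock'],p,s['eef_rot'],s['wrist_force'])
d=np.array([489.6,-222.9])-p[:2]; a=s['eef_rot'][2]; print(d@[np.cos(a),np.sin(a)],d@[np.sin(a),-np.cos(a)])
x=cloud(c).reshape(-1,3)
for lo,hi in((175,200),(200,225),(225,262)):
    y=x[(np.hypot(x[:,0]-p[0],x[:,1]-p[1])<30)&(x[:,2]>lo)&(x[:,2]<hi)]; print(lo,len(y),np.median(y,0).round(1),y.min(0).round(1),y.max(0).round(1))
E
```

```text
25.85 [ 489.76028554 -222.72508332  297.43919437] [-3.14158104e+00 -1.46604351e-05  3.04757978e+00] [ 0.06515523  0.66786807 -1.13426945]
0.14315752530623488 -0.18919096877962538
175 34 [ 500.7 -225.7  188.4] [ 486.7 -228.9  183.7] [ 513.7 -220.3  198.9]
200 20 [ 489.3 -224.7  213.1] [ 485.  -227.2  203.5] [ 493.  -220.3  224.5]
225 30 [ 489.3 -225.1  245.5] [ 486.3 -228.2  227.5] [ 493.1 -220.5  261.6]
```

Pose is back within 0.2 mm and the shaft is vertical. Lowering into the slot.

arm_command --pt "-1 0 0 0.03 0" --pt "-1 0 0 0.03 0" --pt "-1 0 0 0.02 0" --pt "-1 0 0 0.02 0" --pt "-1 0 0 0.02 0" --pt "-1 0 0 0.02 0" --pt "-1 0 0 0.015 0" --pt "-1 0 0 0.008 0" --pt "-1 0 0 0 0"

```text
clock: 26.98
eef_pos: [489.7, -222.9, 134.3]
eef_rot: [3.141, -0.0, 3.049]
wrist_force: [0.5, -0.4, -0.3]
finger_gap: 21.9
finger_force: 40.0
```

arm_command --pt "-1 0 0 0.002 0" --pt "-1 0 0 0.002 0" --pt "-1 0 0 0.001 0" --pt "-1 0 0 0.0005 0" --pt "-1 0 0 0 0" --pt "-1 0 0 0 0"

```text
clock: 27.72
eef_pos: [489.8, -222.9, 129.0]
eef_rot: [3.142, 0.0, 3.049]
wrist_force: [0.9, 0.3, -1.2]
finger_gap: 21.8
finger_force: 40.0
```

Release, with both fingers opening slowly.

arm_command --pt "-1 0 0 0.0005 0" --pt "-0.4 0 0 0 0" --pt "-0.3 0 0 0 0" --pt "-0.2 0 0 0 0" --pt "0 0 0 0 0" --pt "0.3 0 0 0 0" --pt "0.6 0 0 0 0" --pt "0.6 0 0 0 0" --pt "0.6 0 0 0 0" --pt "0.6 0 0 0 0"

```text
clock: 28.98
eef_pos: [489.7, -222.9, 128.5]
eef_rot: [-3.142, 0.0, 3.049]
wrist_force: [-0.2, -0.4, 0.2]
finger_gap: 75.2
finger_force: 0.0
```

arm_command --pt "0.6 0 0 -0.01 0" --pt "0.6 0 0 -0.03 0" --pt "0.6 0 0 -0.05 0" --pt "0.6 0 0 -0.05 0" --pt "0.6 0 0 -0.02 0" --pt "0.6 0 0 0 0" --pt "0.6 0 0 0 0" --pt "0.6 0 0 0 0"

```text
clock: 29.98
eef_pos: [489.5, -222.8, 287.3]
eef_rot: [3.141, -0.002, 3.049]
wrist_force: [-0.7, -0.1, 0.3]
finger_gap: 75.2
finger_force: 0.0
```

```bash
python3 - <<'E'
from h import *
c=cam('side'); s=manip.read_state(); print(s['clock'],s['eef_pos'],s['finger_gap'])
x=cloud(c).reshape(-1,3)
y=x[(x[:,2]>173)&(x[:,2]<184)&(np.hypot(x[:,0]-490,x[:,1]+223)<40)]; print('handle top',len(y),y.mean(0))
y=x[(np.hypot(x[:,0]-487,x[:,1]-268.5)<60)&(x[:,2]>25)&(x[:,2]<100)]
print('cup',y[y[:,2]<50].min(0),y[y[:,2]<50].max(0),y[:,2].max())
cv2.imwrite('pics/s8.png',cv2.resize(c['img'][100:300,150:430],None,fx=2.8,fy=2.8))
E
```

```text
30.025 [ 489.52384628 -222.80208064  287.49591729] 75.23536310602148
handle top 68 [ 488.4795419  -225.24139522  177.63915151]
cup [449.43060064 231.84762029  25.02272377] [520.92853043 309.29773585  49.94181549] 90.01049343158456
```

View pics/s8.png

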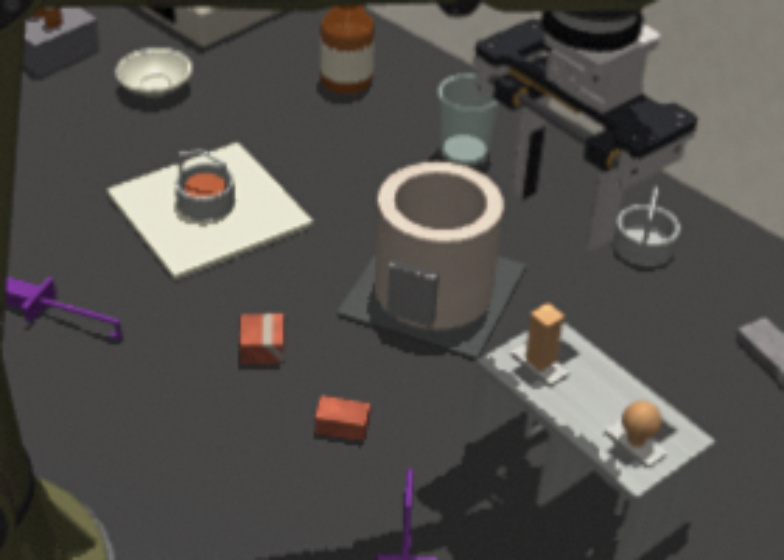

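The picture shows the cup upright on the tile at (205,187). The hook is back in its slot at (545,340), within 0.5 mm of where it was first measured, and the gripper is clear.

```bash
python3 -c "
from cell import ticket
print(ticket.sign_off())"
```

```text
the job is handed in; nothing more can be done
None
```

The job is handed in (no verdict was returned): at the last look, about 30 s in, the cup stood upright near the middle of the white tile, the hook rod was back in its own rack slot within about 0.5 mm of its start, and the gripper was clear.

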